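Stack spacer, washer and bushing on a sprung stub arbor

ROBOT

A 7-joint arm with a two-finger parallel gripper is mounted at the origin on the work surface. World frame = base frame: x ahead of the robot, y to its left, z up, the work surface at z = 0. Lengths are in m, angles in rad, forces in N, time in s.
With the tool pointing down it reaches from about 0.4 to 0.85 m from the base axis. Payload 6.9 kg.
Tool frame: the origin (TCP) lies midway between the tips of the shut fingers; the grasp point (between the pads) lies behind it (ctrl.pinch_z is the z of the grasp point in the tool frame, in m); z points along the fingers, y is the line along which they close (so a half turn about z gives the same grasp; the last joint's range is limited). The gripper opens to 85 mm and grips with 20 to 120 N. Pads are 22 mm wide; open, the fingers measure 114 mm over their backs; the gripper's body (76 mm by 85 mm) begins 54 mm behind the grasp point. The pads swing forward as they close: fully open they stand 13 mm farther back than shut.
Start: joints at [1.296, 0.507, -0.238, 1.5, 0.126, 1.149, -0.155], TCP at [0.232, -0.58, 0.231] pointing down, gripper open.
Joint ranges: [-3.08, 3.08], [-0.24, 2.05], [-1.43, 1.35], [0, 2.5], [-1.52, 4.66], [0.17, 1.96], [-2.89, 2.89]. Speed limits (rad/s): [2.39, 2.39, 3.14, 3.14, 3.14, 3.14, 3.14].

INTERFACE

Orientations are given as a unit quaternion [w, x, y, z].
In Python, from station import ctrl, get_state, vision, ticket, models gives the robot as it stands. Calls block until the motion is done:
- ctrl.movep(position, orientation): joint-space move of the TCP to a pose.
- ctrl.movel(position, frame=None, max_speed=0.15): straight line of the TCP; frame=None keeps the orientation; max_speed is the mean speed in m/s.
- ctrl.set_joints(angles): joint-space move.
- ctrl.ungrasp() and ctrl.close_gripper(force=None): open the fingers fully, or close them until they stop; force is the grip in N (None keeps the last).
- ctrl.pause(seconds).
- ctrl.ik(position, orientation): joint angles nearest the present ones, or None.
- get_state(): the state.
- vision.grab_frame(name): name is "side" or "top" or "wrist"; returns (picture, depth): 400x640x3 uint8, blue, green, red; 400x640 float32, m along the optical axis (not along the pixel's ray), 0 where there is no reading.
- vision.camera_info(name): a dict with "mtx" (3x3 intrinsics, pixels), "R" (3x3) and "t" (3): a world point X has camera coordinates R X + t; the wrist camera has in their place "hand_eye" (4x4, takes a point from camera to tool coordinates, whose origin is the TCP and whose axes are the flange's). Camera axes: x right, y down, z forward; pixel columns grow to the right and rows downward; lengths in m; the calibration is good to about 2 mm. The wrist camera is an equidistant fisheye: a pixel r from the principal point sees the ray r / f radians off the axis. A picture is of the moment at which its call begins: read the wrist's pose just before it. camera_info takes no time and is no camera call.
A pose or a line that the arm cannot do raises ctrl.Unreachable and nothing moves.
- ticket.close_job(): hands the job in; it is judged then, once.
Trained networks look in the newest picture that a camera, given by its name, has taken for a name from the list of things; names that differ only in an ending like _2 or _b are one class to them, and where a whole thing is asked for, a point or a joint stands for the part that bears it (a point fixed in the world has none). Each returns a list of dicts, best first, with "p" (0 to 1); they miss things now and then, are a little off and sometimes report something else, mostly with a low value. They report only what shows in the picture. A call takes as long as a camera call. They do not tell look-alikes from the thing itself.
- models.recognise(camera, target): "point" ([column, row] in pixels, amid what is visible of it).
- models.masks_of(camera, target): "mask" (400x640 bool, what is visible of it) and "point" ([column, row] in pixels, amid what is visible of it).
The state is a dict: "time": time; "qpos": joint angles; "qd": joint speeds; "tau": joint torques, N m; "tcp_pos": TCP position; "eef_rot": TCP orientation; "contact_force": force on the tool from outside, world axes, zero at the start; "wrist_torque": the same for the moment, N m; "width": finger opening in m; "gripper_force": force on a finger pad.
Only numpy, scipy, OpenCV 4.12 (cv2) and the standard library are available. Lean on these libraries where they do the work, as an engineer would, in place of code of your own. Each camera call takes 0.05 s, during which the arm holds its last target. There are 200 camera calls.

TASK

On the stub arbor that stands in the setting nest, thread first the tall plain spacer, then the flat wide washer, then the flanged bushing with its flange up, each lowered fully home on the one before and only then let go, and leave the finished stack standing. The arbor stands a little off the nest's centre, so feel for its end gently: it is sprung, and must never be pushed down more than 10 mm. Leave the other things on the bench where they are.

Things in the scene. Friction and masses are not known exactly. Their poses are not given: they have to be found in the camera images.
- nest: setting nest fixed to the bench: a painted square base 84 x 84, 20 tall, origin at the centre of its underside on the bench top, z up. On its middle a dark disc (64 across, up to 26 above the bench) carries, a little off its centre, the upright steel stub arbor.
- nest_mid (a point): point on the nest's vertical centre line, 48 above the bench, level with the arbor's shoulder. NOT on the arbor's axis: that stands 3.5 to 4.5 mm to one side of this line, in a direction that is not measured and does not follow the nest's yaw; find it by feel (a camera shows it roughly).
- arbor (a joint): how far the sprung arbor is pushed straight down, m (0 at rest, stop 0.016). Round shoulder 48 across, upper face 48 above the bench; on it a post 20 in diameter, 54 tall, its flat end (edge chamfered 1) 102 above the bench. 5 N starts it moving, then 1 N per mm: 15 N at 10 mm. Springs back; the parts' weight does not move it; no give sideways.
- spacer_mid (a point): centre (half-way up) of the spacer: plain steel ring, the tallest of the three parts, outside 40, bore 22.5, 24 tall, standing flat on the bench, bore upright (z). Home: its centre 60 above the bench, 12 above the shoulder.
- washer_mid (a point): centre (half-way up) of the washer: flat steel ring, the thinnest, the widest, outside 46, bore 22.5, 8 thick, lying flat on the bench. Home on the spacer: its centre 76 above the bench.
- bushing_mid (a point): centre (half-way up) of the flanged bushing: steel, bore 22.5, 18 tall: body outside 34 for the lower 12 and a flange outside 42 for the upper 6, standing with the flange up (z up through the flange). Home on the washer: its centre 89 above the bench, the post's end 4 above the flange.
- small_collar: bystander: dark steel collar, outside 30, bore 16, 16 tall: too small for the arbor. Origin under its centre.
- collet: bystander: steel collet standing on end, 28 across, 40 tall. Origin under its centre.
- t_nut: bystander: dark T-slot nut, 34 x 28 x 20 tall. Origin under its centre.
- step_block: bystander: dark five-step clamping block, 60 x 30 x 50 tall. Origin under its centre.
- setup_block: bystander: steel setup block with drilled dots, 75 x 50 x 25 tall. Origin under its centre.
- wrench: bystander: steel open-ended wrench lying flat. Origin on its underside.
- chip_brush: bystander: chip brush lying flat. Origin on its underside.
There are look-alikes about, which are no part of the job. Of the things shaped like the part that bears washer_mid, the bare steel one is meant.

How it is judged:
On the way, in this order (a step that is already met when the one before it is completed fails the run):
1. the spacer is home on the arbor (z of spacer_mid in the frame of nest between 0.0565 and 0.0625 m and horizontal distance between spacer_mid and nest below 0.009 m and angle between spacer_mid's own z axis and vertical below 0.09 rad), for 0.2 s.
2. the washer is home on the arbor on top of the part before it (all of step 1 and z of washer_mid in the frame of nest between 0.0725 and 0.0785 m and horizontal distance between washer_mid and nest below 0.009 m and angle between washer_mid's own z axis and vertical below 0.09 rad), for 0.2 s.
3. the bushing is home on the arbor on top of the part before it (all of step 2 and z of bushing_mid in the frame of nest between 0.0855 and 0.0915 m and horizontal distance between bushing_mid and nest below 0.009 m and angle between bushing_mid's own z axis and vertical below 0.09 rad), for 0.2 s.
At the end, for the whole second after the job is handed in: Spacer, washer and bushing (flange up) stand in that order on the arbor, let go, at rest and level (0.09 rad), centres -3.5 to +2.5 mm from 60, 76 and 89 mm above the bench and within 9 mm of the nest's centre line; arbor sprung back to within 2 mm (all of step 3 and value of joint arbor below 0.002 m and linear speed of each of spacer, washer, bushing below 0.02 m/s); the robot touches nothing.
It fails at once if the sprung arbor is pushed down more than 10 mm (value of joint arbor above 0.01 m).
It fails at once if a part is let go on the arbor while still more than 8 mm above its home ((horizontal distance between spacer_mid and nest below 0.009 m and z of spacer_mid in the frame of nest above 0.068 m and contact force between spacer and the fingers below 0.02 N) or (horizontal distance between washer_mid and nest below 0.009 m and z of washer_mid in the frame of nest above 0.084 m and contact force between washer and the fingers below 0.02 N) or (horizontal distance between bushing_mid and nest below 0.009 m and z of bushing_mid in the frame of nest above 0.097 m and contact force between bushing and the fingers below 0.02 N)).
It fails at once if another item on the bench is moved more than 25 mm (distance of any of small_collar, collet, t_nut, step_block, setup_block, wrench, chip_brush from where it was at the start of the episode above 0.025 m).
It also fails if it takes over 72 s, if anything falls off the work surface, if the arm or the gripper's body presses on something with over 40 N, if the wrist force passes 120 N, or if a joint passes its speed limit or range.

## Working session

There is one attempt and no reset: what is moved stays moved. The work goes in short steps, each a Python script; the robot and the scene stay as the last script left them, time stands still between calls to the robot, and variables do not carry over. Pictures are saved under pics/ and viewed, at most 10 in all, crops included, and the job is handed in when it is done.

```bash
ls; mkdir -p pics
python3 - <<'E'
from station import ctrl, get_state, vision, models
import cv2, numpy as np
s=get_state(); print(s['time'],s['tcp_pos'],s['eef_rot'],s['width'],ctrl.pinch_z)
for n in ['top','side']:
    p,d=vision.grab_frame(n); cv2.imwrite(f'pics/{n}0.png',p); np.save(f'{n}d.npy',d)
    i=vision.camera_info(n); print(n,i)
    for t in ['nest','spacer_mid','washer_mid','bushing_mid','arbor','small_collar']:
        print(n,t,[(round(r['p'],2),np.round(r['point'])) for r in models.recognise(n,t)][:5])
print(get_state()['time'])
E
```

```text
pics
0.0 [ 0.2320265  -0.57979073  0.2304264 ] [-8.78458374e-04  9.81932042e-01  1.89231759e-01 -1.86257746e-04] 0.08568595414307417 -0.0187
top {'mtx': array([[443.91136363,   0.        , 319.18540465],
       [  0.        , 443.91136363, 203.32472027],
       [  0.        ,   0.        ,   1.        ]]), 'R': array([[ 0.00993206, -0.9997279 ,  0.02110637],
       [-0.99760218, -0.0113523 , -0.06827161],
       [ 0.06849264, -0.02037768, -0.99744349]]), 't': array([-0.0233236 ,  0.5172173 ,  1.09636651])}
top nest [(0.81, array([264., 216.])), (0.18, array([289., 133.]))]
top spacer_mid [(0.69, array([432., 222.])), (0.56, array([371., 224.]))]
top washer_mid [(0.73, array([342., 272.])), (0.63, array([333., 231.])), (0.51, array([344., 193.])), (0.47, array([298., 208.]))]
top bushing_mid [(0.55, array([348., 149.]))]
top arbor [(0.8, array([252., 216.])), (0.26, array([311., 168.]))]
top small_collar [(0.55, array([375., 225.])), (0.47, array([211., 134.]))]
side {'mtx': array([[487.77842362,   0.        , 331.82021973],
       [  0.        , 487.77842362, 201.61885867],
       [  0.        ,   0.        ,   1.        ]]), 'R': array([[-0.71676539, -0.6970913 , -0.01763761],
       [-0.45240592,  0.4841244 , -0.74896758],
       [ 0.53063759, -0.52885469, -0.66237185]]), 't': array([0.38852321, 0.28828954, 1.17136506])}
side nest [(0.66, array([306., 256.])), (0.31, array([282., 200.]))]
side spacer_mid [(0.16, array([308., 257.]))]
side washer_mid [(0.64, array([335., 230.])), (0.5, array([402., 233.]))]
side bushing_mid [(0.57, array([325., 179.]))]
side arbor [(0.81, array([307., 239.]))]
side small_collar [(0.29, array([315., 207.]))]
0.7
```

View top.

Run:
```python
import cv2
a=cv2.imread('pics/top0.png')[90:330,160:480]
cv2.imwrite('pics/top_c.png',cv2.resize(a,None,fx=2.5,fy=2.5,interpolation=cv2.INTER_CUBIC))
```

```text
(no output)
```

View pics/top_c.png

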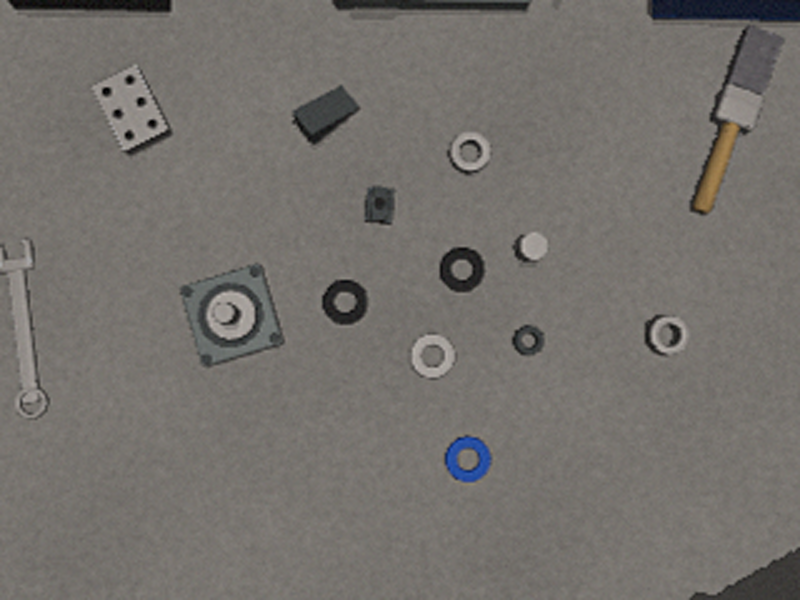

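View pics/side0.png

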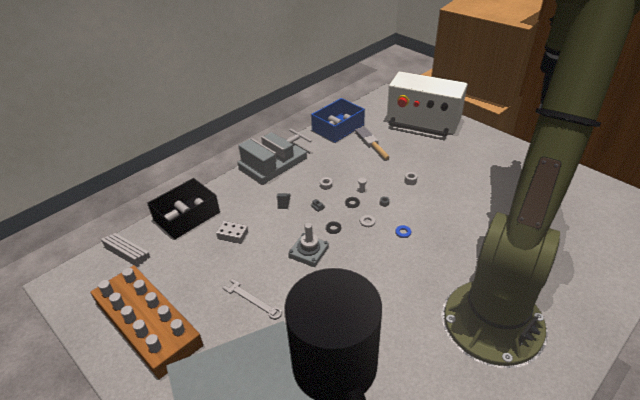

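Rings seen in the top picture:
- Washer-like: blue (347,273), dark (298,210), dark (345,197) and bare steel (333,232). I choose the bare steel one.
- Spacer: the tall ring at (426,224).
- Bushing: the ring at (348,150).
- Small collar: (371,226), not wanted.
- Arbor post: about (251,215).

```bash
cat > h.py <<'E'
from station import ctrl, get_state, vision, ticket, models
import cv2, numpy as np
from scipy.spatial.transform import Rotation as Rn
from scipy.optimize import least_squares
DOWN=[0,1,0,0]
def cloud(name):
    i=vision.camera_info(name); K=i['mtx']; s=get_state(); p,d=vision.grab_frame(name)
    v,u=np.mgrid[0:400,0:640]; x=(u-K[0,2])/K[0,0]; y=(v-K[1,2])/K[1,1]
    if name=='wrist':
        r=np.hypot(x,y)+1e-9; k=np.tan(np.minimum(r,1.45))/r; x,y=x*k,y*k
        C=np.stack([x*d,y*d,d],-1); H=i['hand_eye']; q=s['eef_rot']
        C=C@H[:3,:3].T+H[:3,3]; W=C@Rn.from_quat([*q[1:],q[0]]).as_matrix().T+s['tcp_pos']
    else: W=(np.stack([x*d,y*d,d],-1)-i['t'])@i['R']
    W[d<=0]=np.nan
    return p,W
def ring(W,c,R,ztop,dz=.004,rad=None):
    """centre of the disc/ring of outer radius R with top near ztop, near xy c"""
    m=(np.hypot(W[...,0]-c[0],W[...,1]-c[1])<(rad or R+.02))&(abs(W[...,2]-ztop)<dz)
    P=W[m]; 
    if len(P)<8: return None
    h=cv2.convexHull(P[:,:2].astype(np.float32)*1000)[:,0]/1000.
    f=least_squares(lambda a:np.hypot(h[:,0]-a[0],h[:,1]-a[1])-R,P[:,:2].mean(0),loss='soft_l1',f_scale=.001)
    return f.x,np.sqrt(np.mean(f.fun**2)),len(P),np.median(P[:,2]),P[:,:2].mean(0)
E
python3 - <<'E'
from h import *
p,W=cloud('top')
c={}
for n,(u,v) in dict(spacer=(426,224),washer=(333,232),bushing=(348,150),post=(251,215),nest=(253,216)).items():
    q=W[v-12:v+13,u-12:u+13].reshape(-1,3); z=np.nanmax(q[:,2]); t=q[q[:,2]>z-.006]
    c[n]=np.median(t[:,:2],0); print(n,np.mean(t[:,:2],0),z,len(t))
i=vision.camera_info('wrist'); print(i)
for n in c:
  print(n,ctrl.ik([*c[n],.16],DOWN))
s=c['spacer']
ctrl.movep([*s,.15],DOWN); print(get_state()['time'])
p,W=cloud('wrist'); cv2.imwrite('pics/w1.png',p)
print(ring(W,s,.020,.024))
E
```

```text
spacer [ 0.46812971 -0.2889511 ] 0.03058715200271011 53
washer [ 0.44633516 -0.05334013] 0.012665704499826864 144
bushing [ 0.65288335 -0.08913163] 0.023241291657468435 81
post [0.48374939 0.14524422] 0.10576056958694738 51
nest [0.48374939 0.14524422] 0.10576056958694738 51
{'mtx': array([[309.70691629,   0.        , 317.96602669],
       [  0.        , 309.70691629, 200.38883276],
       [  0.        ,   0.        ,   1.        ]]), 'hand_eye': array([[ 8.67354404e-04, -9.50384309e-01, -3.11077022e-01,
         7.99512043e-02],
       [ 9.99999579e-01,  9.16983096e-04, -1.32838691e-05,
         1.00506578e-03],
       [ 2.97877151e-04, -3.11076880e-01,  9.50384704e-01,
        -1.42593371e-01],
       [ 0.00000000e+00,  0.00000000e+00,  0.00000000e+00,
         1.00000000e+00]])}
spacer [ 0.65058836  0.46196525 -0.20878972  1.80157101  0.1191467   0.89024079
 -1.18283447]
washer [ 0.38461581  0.33884928 -0.42246573  2.0438951   0.19191695  0.79593857
 -1.72229271]
bushing [ 0.26600473  0.62003261 -0.28898677  1.50551253  0.19274423  1.04409288
 -1.63999169]
post [ 0.11014362  0.45099667 -0.65191551  1.91267267  0.34677175  0.89161005
 -2.28576306]
nest [ 0.11014362  0.45099667 -0.65191551  1.91267267  0.34677175  0.89161005
 -2.28576306]
2.175
(array([ 0.47076868, -0.29073229]), np.float64(0.0003836136428333484), 1005, np.float64(0.023936475521958794), array([ 0.47159787, -0.29084125]))
```

View pics/w1.png

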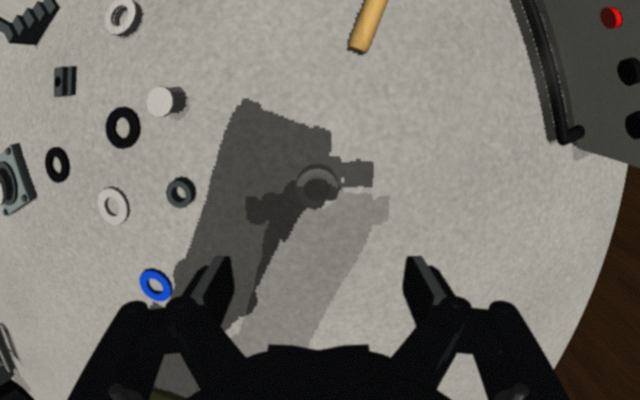

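The picture shows the spacer under the gripper at (318,185). The depth fit is good: residual 0.4 mm, top at 23.9 mm. Next I measure the post the same way, then pick the spacer.

```bash
cat >> h.py <<'E'
def look(c,R,ztop,n=2,dz=.004):
    for k in range(n):
        ctrl.movep([*c,ztop+.126],DOWN); ctrl.pause(.15)
        p,W=cloud('wrist'); r=ring(W,c,R,ztop,dz)
        print('look',r,get_state()['tcp_pos'],get_state()['time']); c=r[0]
    return c,p,W
def pick(c,z,F=60):
    ctrl.movep([*c,z+.06],DOWN); ctrl.movel([*c,z],max_speed=.1)
    print('fz at bottom',get_state()['contact_force'])
    ctrl.close_gripper(force=F); s=get_state(); print('grip',s['width'],s['gripper_force'],s['contact_force'],s['tcp_pos'])
    ctrl.movel([*c,z+.05],max_speed=.1); ctrl.pause(.2); s=get_state(); print('lift',s['width'],s['gripper_force'],s['contact_force'],s['time'])
E
python3 - <<'E'
from h import *
c,p,W=look([.4837,.1452],.0097,.102,2,.003)
print('shoulder',ring(W,c,.024,.048,.003,.03), 'disc',ring(W,c,.032,.026,.003,.045))
cv2.imwrite('pics/post.png',p)
np.save('post.npy',c)
c,p,W=look([.4708,-.2907],.020,.024,1)
pick(c,.002)
E
```

```text
look (array([0.48547603, 0.1448165 ]), np.float64(0.0004154554451992016), 368, np.float64(0.10194211502768415), array([0.4859627 , 0.14480198])) [0.48398851 0.14422126 0.22779707] 4.05
look (array([0.48560883, 0.14496335]), np.float64(0.00025269709846603835), 362, np.float64(0.10198663060701402), array([0.48592104, 0.14479297])) [0.48545683 0.14484277 0.22798011] 4.5
shoulder (array([0.4854217 , 0.14486619]), np.float64(0.00033870600728869756), 953, np.float64(0.048068641453018535), array([0.49072069, 0.14461629])) disc (array([0.48657809, 0.14727432]), np.float64(0.0077240318636318415), 868, np.float64(0.026065262348178492), array([0.49684221, 0.15380542]))
look (array([ 0.47054096, -0.29073324]), np.float64(0.0003909776075055506), 985, np.float64(0.023873216966113137), array([ 0.47136185, -0.29070237])) [ 0.47145593 -0.28968498  0.15024122] 6.325
fz at bottom [-0.62669493 -0.48327736  0.09228993]
grip 0.03849457713585289 59.55967526882887 [-1.33888111  0.96300316  7.82211494] [ 0.47077688 -0.29084999  0.0028288 ]
lift 0.038310465456014076 60.24219308048487 [ 1.02929851  0.15333858 -1.3321397 ] 8.875
```

```bash
cat >> h.py <<'E'
def insert(off,zend,zhome,drop=True):
    """off: TCP z minus part underside z; zend: post end; zhome: underside when home"""
    P=np.load('post.npy'); ctrl.movep([*P,zend+off+.03],DOWN); ctrl.movel([*P,zend+off+.004],max_speed=.1)
    ctrl.pause(.3); b=get_state()['contact_force'].copy(); T=lambda:get_state()['contact_force']-b
    cand=[(0,0)]+[(r*np.cos(t),r*np.sin(t)) for r in(.0015,.003) for t in np.arange(0,2*np.pi,2*np.pi/(6 if r<.002 else 10))]
    for dx,dy in cand:
        xy=P+[dx,dy]; ctrl.movel([*xy,zend+off+.002],max_speed=.05); hit=False
        for z in np.arange(.001,-.0056,-.001):
            ctrl.movel([*xy,zend+off+z],max_speed=.03); f=T()
            if f[2]>3.5: hit=True; break
        print('try',np.round([dx*1e3,dy*1e3,z*1e3],1),np.round(f,1),round(get_state()['time'],2))
        if not hit: break
    else: return False
    z=zend+off+z
    while True:
        step=.004 if z-(zhome+off)>.007 else .001
        z-=step; ctrl.movel([*xy,z],max_speed=.05); f=T(); s=get_state()
        if np.hypot(*f[:2])>4: xy=xy+np.clip(f[:2]*5e-5,-.0004,.0004); print(' shift',np.round(f,1))
        if f[2]>4 or z<zhome+off-.003: break
    print('down at dz',round((s['tcp_pos'][2]-zhome-off)*1e3,2),np.round(f,1),s['tcp_pos'],s['time'])
    if abs(s['tcp_pos'][2]-zhome-off)>.004: return False
    np.save('post.npy',xy)
    if drop:
        ctrl.movel([*xy,s['tcp_pos'][2]+.0005],max_speed=.03); ctrl.ungrasp(); ctrl.movel([*xy,zend+off+.04],max_speed=.15); print('off',get_state()['time'])
    return True
E
python3 - <<'E'
from h import *
print(insert(.0028,.102,.048))
p,W=cloud('wrist'); cv2.imwrite('pics/a1.png',p)
P=np.load('post.npy'); print(ring(W,P,.020,.072,.005,.03))
E
```

```text
try [ 0.  0. -5.] [0.5 0.5 1.3] 13.22
down at dz -0.76 [-0.3  0.   7. ] [0.4857346  0.14500789 0.05003682] 17.4667
off 19.0167
True
(array([0.48579441, 0.14407247]), np.float64(0.0003343021650868351), 1229, np.float64(0.07191008975273072), array([0.49178275, 0.14385611]))
```

View pics/a1.png

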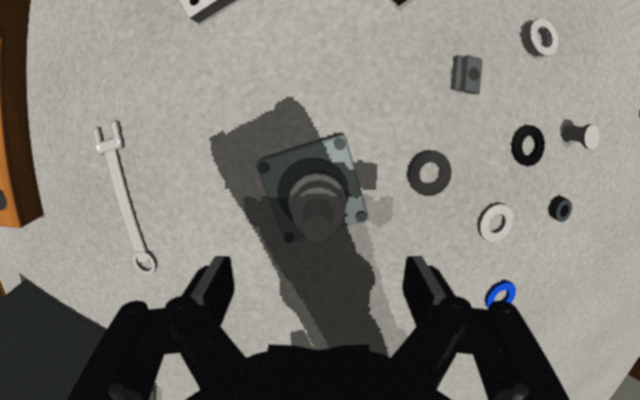

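The picture shows the spacer home on the post at (318,200), its top at 71.9 mm. The bare-steel washer is at (497,222), with the dark look-alikes at (430,172) and (528,145). Now the washer.

Run:
```python
from h import *
c,p,W=look([.447,-.054],.023,.008,2,.003)
cv2.imwrite('pics/wash.png',cv2.resize(p[120:260,220:420],None,fx=3,fy=3))
pick(c,0.0)
```

```text
look (array([ 0.44775193, -0.05355884]), np.float64(0.0003872600447169119), 1440, np.float64(0.007945693028784326), array([ 0.44854728, -0.05362541])) [ 0.44766347 -0.0523147   0.13400435] 20.0917
look (array([ 0.44776052, -0.05380365]), np.float64(0.00028563780500700825), 1448, np.float64(0.007945892614278763), array([ 0.44856745, -0.05392448])) [ 0.44775222 -0.05352572  0.13400751] 20.5417
fz at bottom [-0.07590412 -0.00741172  0.31905664]
grip 0.042111888065854516 58.527612425386906 [-2.36459269  1.10052885 16.39291551] [ 0.44809502 -0.05388496  0.00114408]
lift 0.04204834423584718 60.78577850013971 [-0.81490612  0.26071459 -0.91272864] 23.05
```

View pics/wash.png

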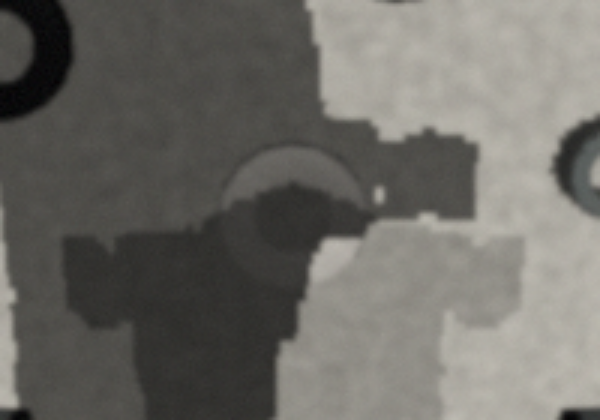

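The close crop shows the chosen bare grey-steel ring at about (290,215), half in shadow, with the black look-alike at the upper left. The grip width reads 42 mm instead of 46, so I check the held washer for tilt.

Run:
```python
from h import *
p,W=cloud('wrist'); cv2.imwrite('pics/held.png',p[180:400,160:480].repeat(2,0).repeat(2,1))
s=get_state(); print(s['tcp_pos'],s['width'],s['contact_force'])
L=W-s['tcp_pos']
m=(np.hypot(L[...,0],L[...,1])<.024)&(abs(L[...,1])<.019)&(L[...,2]>-.02)&(L[...,2]<.03)
Q=L[m]; print(len(Q)); 
if len(Q)>10:
    z=np.median(Q[:,2]); Q=Q[abs(Q[:,2]-z)<.005]; A=np.c_[Q[:,:2],np.ones(len(Q))]
    k,res,_,_=np.linalg.lstsq(A,Q[:,2],rcond=None); print('plane',k,np.sqrt(res/len(Q)),Q.min(0),Q.max(0),len(Q))
    print(ring(W,s['tcp_pos'][:2],.023,s['tcp_pos'][2]+k[2],.003,.027))
```

```text
[ 0.44739946 -0.05373487  0.04942603] 0.04233987951657374 [ 0.13205682 -0.08372123 -0.25891244]
4125
plane [-0.01321803  0.00157539  0.00625614] [0.00115942] [-0.02277062 -0.01897938  0.00145088] [0.02333824 0.01896826 0.00837267] 4017
(array([ 0.4477432 , -0.05457395]), np.float64(0.0014915497911616104), 4226, np.float64(0.05595079748847577), array([ 0.44945153, -0.05455564]))
```

View pics/held.png

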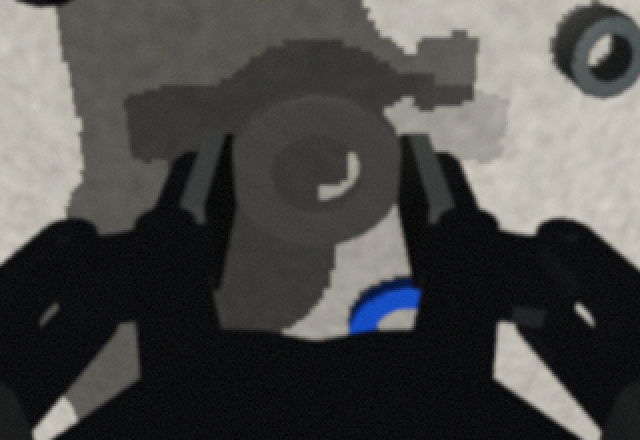

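The washer is held level (tilt about 0.01 rad) at the fingertips, with its top 6.3 mm above the TCP. Now I thread it.

Run:
```python
from h import *
ok=insert(.0015,.102,.072); print(ok)
p,W=cloud('wrist')
P=np.load('post.npy'); print(ring(W,P,.023,.080,.003,.03))
if ok:
    c,p,W=look([.654,-.0895],.021,.018,2,.003)
    pick(c,.001)
    p,W=cloud('wrist'); cv2.imwrite('pics/held2.png',p[180:400,160:480].repeat(2,0).repeat(2,1))
    s=get_state(); L=W-s['tcp_pos']
    m=(np.hypot(L[...,0],L[...,1])<.021)&(abs(L[...,1])<.017)&(L[...,2]>.005)&(L[...,2]<.03)
    Q=L[m]; z=np.median(Q[:,2]); Q=Q[abs(Q[:,2]-z)<.003]; A=np.c_[Q[:,:2],np.ones(len(Q))]
    print('plane',np.linalg.lstsq(A,Q[:,2],rcond=None)[0],len(Q),s['tcp_pos'],s['width'])
    print(ring(W,s['tcp_pos'][:2],.021,s['tcp_pos'][2]+z,.002,.025))
```

```text
try [ 0.  0. -5.] [-0.   0.4 -0. ] 26.69
down at dz -1.89 [-1.  -0.3  4.2] [0.48563091 0.14499013 0.07160705] 29.6917
off 31.0667
True
(array([0.48571877, 0.14415848]), np.float64(0.00042923273457850126), 1974, np.float64(0.07997862710831297), array([0.48949146, 0.1440063 ]))
look (array([ 0.65557827, -0.09031843]), np.float64(0.000386741857354744), 1145, np.float64(0.01794668789504575), array([ 0.65628208, -0.09040507])) [ 0.65387269 -0.08734122  0.14435653] 32.425
look (array([ 0.65573299, -0.09015695]), np.float64(0.00038821877978031835), 1121, np.float64(0.017879425763509343), array([ 0.6563396, -0.0904545])) [ 0.6555534  -0.09029118  0.14400822] 32.875
fz at bottom [ 0.67201051 -0.34373225 -0.26961486]
grip 0.03862493828656886 59.35754134319723 [-1.7859823  -0.22417043  6.18979097] [ 0.65602093 -0.09019304  0.00211012]
lift 0.03889384502268244 60.33400045707822 [ 0.03135989  0.58028921 -1.05069108] 35.4167
plane [-0.00862475 -0.00048495  0.01544042] 3235 [ 0.65532054 -0.09010694  0.05022482] 0.03879666560979557
(array([ 0.65502319, -0.0911323 ]), np.float64(0.0013744521491455013), 3566, np.float64(0.06581879231129281), array([ 0.65687525, -0.09089209]))
```

View pics/held2.png

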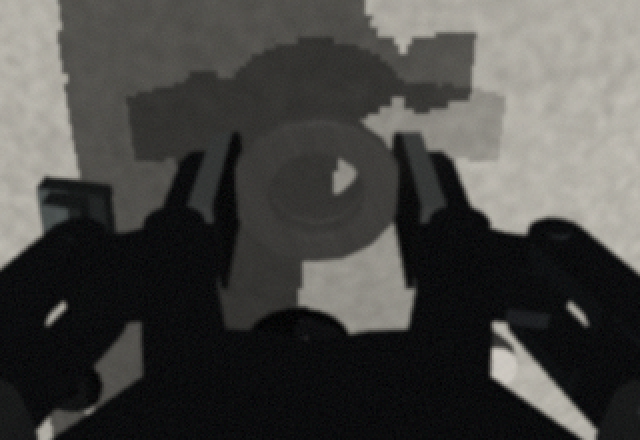

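The washer is home with its top at 80.0 mm. The bushing is held level, flange up, at about (315,190) in the crop. Now I thread it.

Run:
```python
from h import *
ok=insert(.0022,.102,.080); print(ok)
ctrl.pause(.3); p,W=cloud('wrist'); s=get_state(); print(s['time'],s['tcp_pos'])
P=np.load('post.npy'); print(ring(W,P,.021,.098,.002,.03),ring(W,P,.0097,.102,.0015,.014))
cv2.imwrite('pics/fin_w.png',p[100:320,200:440].repeat(2,0).repeat(2,1))
```

```text
try [ 0.  0. -5.] [-0.1  0.4  0.9] 39.33
down at dz -1.9 [-1.6 -0.7  4.3] [0.48563334 0.14497106 0.08030167] 41.8333
off 43.1833
True
43.5333 [0.48533455 0.14487806 0.14357975]
(array([0.48546385, 0.14401138]), np.float64(0.0003956346131689372), 2021, np.float64(0.09800223678805865), array([0.48689274, 0.14402149])) (array([0.48560669, 0.14466104]), np.float64(0.00028405919432382306), 635, np.float64(0.1020784310157858), array([0.48595888, 0.14468526]))
```

View pics/fin_w.png

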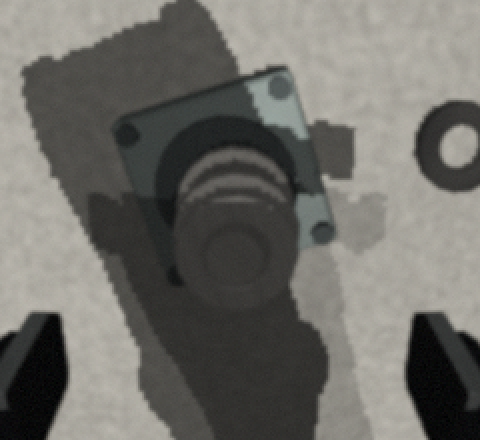

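The stack is complete at crop (235,250): flange top at 98.0 mm, post end at 102.1 mm and the gripper clear. I hand it in.

```bash
python3 -c "
from station import ticket; print(ticket.close_job())"
```

```text
the job is handed in; nothing more can be done
None
```

The spacer, washer and bushing (flange up) stand fully home on the arbor, each checked from the wrist camera. The arbor has sprung back and the gripper is clear. I handed the job in at about 43.5 s of the 72 s allowed; the hand-in call gave no verdict.

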